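# Prop the recipe tablet on the sprung recipe stand

## Task

Put the recipe up for service: lift the tablet out of its charging dock and prop it on the wooden recipe stand, screen facing out and the same end up. Push the sprung wire page holder open with the tablet's lower edge and lower it gently behind the wire, without dropping it, until it stands centred on the ledge with its lower edge close to the back and leans on the slatted back, square to it, held by the wire; leave the small bar things around it undisturbed.

Things in the scene. Friction and masses are not known exactly. Their poses are not given: they have to be found in the camera images.
- tablet_center (a point): Centre of a tablet computer in a dark blue-grey bumper case, 12 mm thick (x), 140 mm wide (y), 190 mm tall (z), about 0.4 kg. Its x axis is the thickness direction, the screen side is -x; its z axis points to the top end. It starts upright in the dock's slot; the rim along its top edge is the place to grip it.
- tablet_screen (a point): Centre of the screen face of the tablet (6 mm from its centre, towards the tablet's -x); axes as tablet_center.
- tablet_foot (a point): Middle of the tablet's lower edge (95 mm below its centre along the tablet's z); axes as tablet_center.
- dock_slot (a point): Centre of the floor of the slot in the grey charging dock, a fixed block 86 x 180 x 38 mm (x, y, z). The floor is 16 mm above the worktop; the slot is upright, open upward, 22 mm deep, 15 mm wide (x) and 147 mm long (y). x and y axes are those of the dock, whose front is -x.
- stand_seat (a point): Middle of the inner corner between back and ledge of the light wooden recipe stand (fixed, 190 wide, 165 deep), 32 mm above the worktop. Level axes that turn with the stand: -x its front, +x its rear, y along the ledge, z up. The ledge runs 48 mm to the front, square to the back, so it rises to the front. A seated tablet has its lower edge on the ledge and its rear face flat on the back.
- stand_top (a point): Middle of the front upper edge of the stand's slatted back, 120 mm up the back from stand_seat; axes as stand_seat. The back leans to the rear at 0.314 rad (18 degrees) from vertical. A seated tablet leans the same and its top 70 mm stands free above this edge.
- page_holder (a joint): Sprung wire page holder: rad, 0 = shut, bend against the back; grows as the wire swings forward, away from the back (limit 1.0). A spring always shuts it (0.05 N m when shut, 0.15 N m per rad more). Hinge along the ledge's front, 32 mm from the back, 6 mm above the ledge. With the tablet seated it reads about 0.21 to 0.25.
- holder_tip (a point): Middle of the page holder's upper cross bar (moves with it). The loop, 90 mm wide, of 5 mm slippery white-coated wire, rises from the hinge to a bend that touches the back 55 mm above the ledge, then flares forward to this bar, 100 mm above the ledge and 30 mm in front of the back when shut: a plate lowered along the back enters the flare and pushes the wire forward (some 5 to 15 N down).
- jigger: Bystander: brass hourglass measure, 45 mm wide, 91 mm tall; origin at the centre of its underside.
- shot_glass: Bystander: small clear glass, 48 mm wide, 58 mm tall; origin at the centre of its underside.
- nutmeg_tin: Bystander: low round tin with grey lid, 57 mm wide, 39 mm tall; origin at the centre of its underside.
Mind the look-alikes: they are no part of the job. Leave any red look-alike of the part that bears tablet_center alone.

How it is judged:
By the outcome, as a careful person would: the job done as asked, in the order asked, and still so for the second after the job is handed in, with the robot touching nothing.
It also fails if it takes over 42 s, if anything falls off the work surface, if the arm or the gripper's body presses on something with over 40 N, if the wrist force passes 120 N, or if a joint passes its speed limit or range.

## Robot

A 6-joint arm with a two-finger parallel gripper is mounted at the origin on a cart in front of the work surface, level with it; the furniture and walls round the work are solid. World frame = base frame: x ahead of the robot, y to its left, z up, the work surface at z = 0. Lengths are in m, angles in rad, forces in N, time in s.
With the tool pointing down it reaches from about 0.35 to 0.775 m from the base axis. Payload 7.3 kg.
Tool frame: the origin (TCP) lies at the very end of the fingers, on their centre line; the grasp point (between the pads) lies robot.pinch_z behind it (robot.pinch_z is the distance from the TCP to the grasp point, in m); y points along the fingers, z is the direction in which the jaws open and shut, and the axes are right-handed (so a half turn about y gives the same grasp; the last joint's range is limited). The gripper opens to 92 mm and grips with 3 to 60 N. Pads are 19 mm wide; open, the fingers measure 130 mm over their backs; the gripper's body (75 mm by 190 mm) begins 47 mm behind the grasp point.
Start: joints at [-1.352, 0.342, 1.524, -0, 1.275, -0.146], TCP at [0.187, -0.49, 0.227] pointing down, gripper open.
Joint ranges: [-2.53, 2.53], [-0.77, 2.02], [0.04, 2.7], [-1, 4.14], [0.28, 2.66], [-3.11, 3.11]. Speed limits (rad/s): [2.57, 2.57, 3.14, 3.14, 3.14, 3.14].

## Interface

Orientations are given as [roll, pitch, yaw] about the fixed x, y, z axes, in that order (R = Rz(yaw) Ry(pitch) Rx(roll)).
In Python, from cell import status, viewer, robot gives the robot as it stands. The module is installed in compiled form; this text tells all that it offers.
- The arm moves only by the shell command python3 -m pendant 'ROWS' [FORCE]. ROWS is JSON, a list that holds one entry, the list of rows, each a list of 7 numbers: the shift along the tool's x, y, z in cm, then the turn, a rotation vector about the tool's x, y, z in rad, then the finger opening in cm, from 0 to 9.18. A call has 1 to 20 rows; each row is the pose to reach, as a shift and turn from the pose commanded when the call began, along the tool's axes at that moment; what a row does not reach only later rows make up. A row lasts 1/10 s, in which the tool goes at most 50 mm and 8.59 degrees, less where a joint would pass 70% of its speed; a pose out of reach is approached as far as the arm can. A call with a gripper value outside its range is refused whole. The fingers move at their own pace and stop on an object; FORCE is the grip in N (left out, the last holds). Time passes only in rows, so rows that repeat a pose let the fingers close. It gives the time, the measured TCP pose, the force and the opening at its end, in the units of the state.
- status.observe(): the state, without advancing time (a new reading comes with each control period).
- viewer.read_camera(name): name is "scene" or "top"; returns a dict with "image" (400x640x3 uint8, red, green, blue), "range_z" (400x640 float32, m along the optical axis (not along the pixel's ray), 0 where there is no reading), "fx", "fy", "cx", "cy" (pixels), "distortion" ([k1, k2, p1, p2, k3] as OpenCV has them; the pictures are not rectified), "camera_from_world" (4x4, takes a point from world to camera coordinates). Camera axes: x right, y up, looking along -z (the intrinsics and any distortion apply to the point x, -y, -z); pixel columns grow to the right and rows downward; lengths in m; the calibration is good to about 2 mm. A picture is of the moment at which its call begins.
- robot.hand_in(): hands the job in, once; it reports no verdict.
The state is a dict: "time": time; "qpos": joint angles; "qvel": joint speeds; "joint_efforts": joint torques, N m; "tool_pos": TCP position; "tool_rot": TCP orientation; "contact_force": force on the tool from outside, world axes, zero at the start; "torque": the same for the moment, N m; "opening": finger opening in m.
Only numpy, scipy, OpenCV 4.12 (cv2) and the standard library are available. Lean on these libraries where they do the work, as an engineer would, in place of code of your own. Each camera call takes 0.05 s, during which the arm holds its last target. There are 200 camera calls.

## Working session

There is one attempt and no reset: what is moved stays moved. The work goes in short steps, Python scripts to look and compute and a shell command to move; the robot and the scene stay as the last step left them, time stands still between calls to the robot, and variables do not carry over. Pictures are saved under pics/ and viewed, about 8 in all and at most 12, crops included, and the job is handed in when it is done.

```bash
mkdir -p pics
cat > h.py <<'E'
import numpy as np, cv2
from cell import status, viewer, robot
def cam(n):
    d=viewer.read_camera(n); d['K']=np.array([[d['fx'],0,d['cx']],[0,d['fy'],d['cy']],[0,0,1.]])
    d['T']=np.array(d['camera_from_world']); d['D']=np.array(d['distortion'],float); return d
def save(d,f,c=None,s=1):
    im=d['image'][:,:,::-1]
    if c: im=im[c[1]:c[3],c[0]:c[2]]
    cv2.imwrite('pics/'+f,cv2.resize(im,None,fx=s,fy=s,interpolation=cv2.INTER_CUBIC))
def und(d,uv): return cv2.undistortPoints(np.array(uv,float).reshape(-1,1,2),d['K'],d['D']).reshape(-1,2)
def cloud(d,uv):
    uv=np.array(uv).reshape(-1,2); z=d['range_z'][uv[:,1].astype(int),uv[:,0].astype(int)]
    n=und(d,uv); P=np.c_[n[:,0]*z,-n[:,1]*z,-z]
    T=np.linalg.inv(d['T']); return P@T[:3,:3].T+T[:3,3], z>0
def full(d):
    v,u=np.mgrid[:400,:640]; P,ok=cloud(d,np.c_[u.ravel(),v.ravel()]); P[~ok]=np.nan; return P.reshape(400,640,3)
def onplane(d,uv,h):
    n=und(d,uv); T=np.linalg.inv(d['T']); r=np.c_[n[:,0],-n[:,1],-np.ones(len(n))]@T[:3,:3].T; o=T[:3,3]
    return o+r*((h-o[2])/r[:,2])[:,None]
def proj(d,P):
    P=np.array(P,float).reshape(-1,3)@d['T'][:3,:3].T+d['T'][:3,3]; P=P*[1,-1,-1]
    return cv2.projectPoints(P,np.zeros(3),np.zeros(3),d['K'],d['D'])[0].reshape(-1,2)
E
python3 - <<'E'
from h import *
for n in('scene','top'):
    d=cam(n); save(d,n+'0.png',s=1.25); print(n,d['D'],np.linalg.inv(d['T']).round(3)[:3,3])
s=status.observe(); print(s['tool_pos'],s['tool_rot'],s['contact_force'],s['opening'],robot.pinch_z)
E
```

```text
scene [-0.08955277  0.          0.          0.          0.        ] [0.136 0.492 0.969]
top [-0.14267511  0.          0.          0.          0.        ] [ 0.194 -0.107  1.801]
[ 0.18723915 -0.4900845   0.22610068] [-1.57219993e+00  2.04639402e-04 -2.77680349e+00] [-0.74390924  0.58788654 -0.14288961] 0.09191347328906989 0.0188
```

View pics/scene0.png

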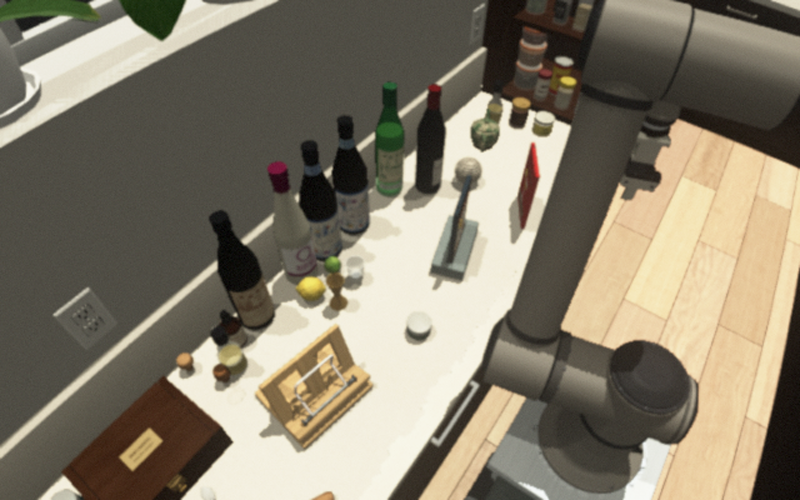

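View pics/top0.png

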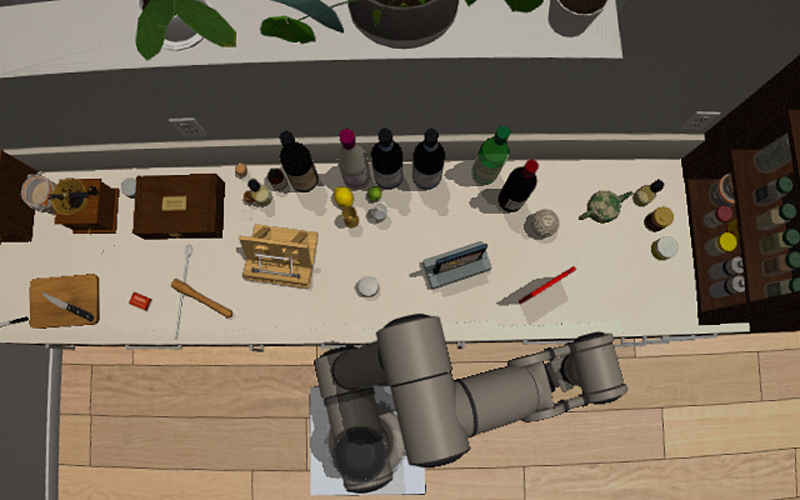

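The top view shows the blue-grey tablet in its dock at about (457,258), with the red look-alike to its right at (548,285), which is not wanted. The stand is at (279,255), the tin at (368,287), the jigger at (350,215) and the glass at (377,212). I'll enlarge the tablet and stand, and measure both.

```bash
cat > m.py <<'E'
from h import *
t=cam('top'); s=cam('scene')
c=lambda d,b:cv2.resize(d['image'][b[1]:b[3],b[0]:b[2],::-1],(390,290),interpolation=cv2.INTER_CUBIC)
cv2.imwrite('pics/crop1.png',np.vstack([np.hstack([c(t,(325,175,481,291)),c(s,(335,120,450,235))]),np.hstack([c(t,(180,170,270,237)),c(s,(195,250,310,360))])]))
np.savez('pc.npz',t=full(t),s=full(s),ti=t['image'],si=s['image'])
for n,d in(('t',t),('s',s)):
    P=full(d); x,y,z=P[...,0],P[...,1],P[...,2]
    R=(z>.19)&(z<.225)&(x>.3)&(x<.7)&(y<-.1)&(y>-.45); im=d['image'].astype(int)
    R&=(im[...,0]<im[...,2]+40)
    v,u=np.nonzero(R); print(n,'tablet-top px',len(u))
    if len(u)>5:
        Q=P[R]; print(u.min(),u.max(),v.min(),v.max(),Q.mean(0).round(4)); r=cv2.minAreaRect(Q[:,:2].astype(np.float32)*1000); print(r)
    R=(z>.01)&(z<.06)&(x>.3)&(x<.7)&(y<-.1)&(y>-.32); print('dock',cv2.minAreaRect(P[R][:,:2].astype(np.float32)*1000),R.sum())
    R=(z>.015)&(z<.19)&(x>.3)&(x<.62)&(y<.4)&(y>.08); print('stand',cv2.minAreaRect(P[R][:,:2].astype(np.float32)*1000),R.sum(),P[R].max(0),P[R].min(0))
E
python3 m.py
```

```text
t tablet-top px 326
348 425 136 211 [ 0.5578 -0.3245  0.2061]
((557.575439453125, -325.3895263671875), (78.17536163330078, 318.91754150390625), 48.64625549316406)
dock ((511.33721923828125, -215.43539428710938), (216.22105407714844, 362.29193115234375), 85.76776885986328) 777
stand ((483.75054931640625, 267.8515625), (261.8419189453125, 275.72210693359375), 2.907447338104248) 2194 [0.61243715 0.39964711 0.15520042] [0.34667858 0.12690661 0.01500058]
s tablet-top px 397
335 376 98 175 [ 0.5874 -0.34    0.2054]
((560.84033203125, -324.1199035644531), (74.44792938232422, 319.4325866699219), 48.73773193359375)
dock ((482.85748291015625, -252.19126892089844), (85.34835052490234, 163.86146545410156), 17.53156280517578) 942
stand ((456.49560546875, 264.7650451660156), (210.21270751953125, 278.7509460449219), 73.6046371459961) 4319 [0.61632859 0.39987719 0.14790129] [0.3472997  0.14294068 0.01500237]
```

View pics/crop1.png

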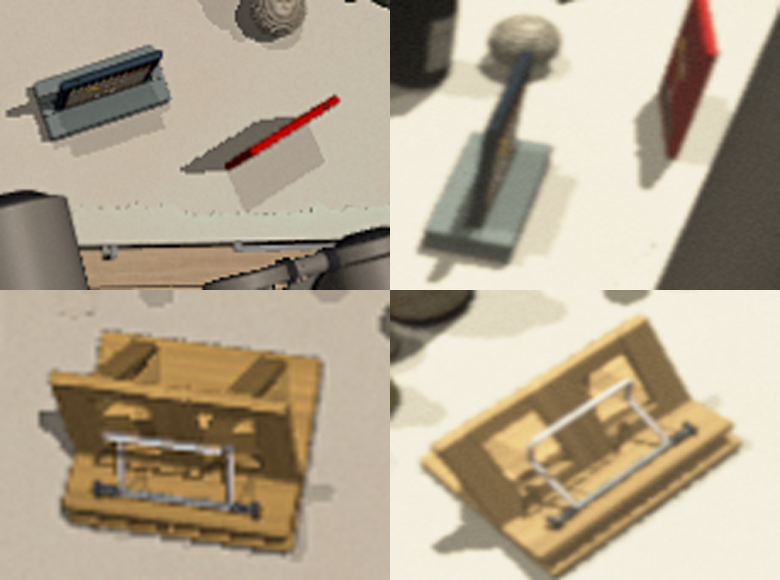

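The crop confirms it. The tablet is the dark blue-grey one upright in the dock, screen to the front (-x). The red plate stands on its own and is the look-alike. Next I'll take precise fits for the tablet rim and the stand.

Run:
```python
from h import *
D=np.load('pc.npz'); 
def rect(Q): 
    (c,s,a)=cv2.minAreaRect(Q[:,:2].astype(np.float32)*1000); return np.round(c,1),np.round(s,1),round(a,2)
for n,b in(('t',(340,185,395,225)),('s',(340,135,385,225))):
    P=D[n][b[1]:b[3],b[0]:b[2]].reshape(-1,3); I=D[n+'i'][b[1]:b[3],b[0]:b[2]].reshape(-1,3).astype(int)
    R=(P[:,2]>.19)&(P[:,2]<.215)&(I[:,0]<120)&(np.abs(P[:,1]+.25)<.12)&(P[:,0]<.6); Q=P[R]; print(n,'rim',R.sum(),rect(Q),np.percentile(Q[:,2],[50,95]).round(4))
    Q=P[(P[:,2]>.033)&(P[:,2]<.042)]; print('dock top',len(Q),rect(Q))
    Q=P[(P[:,2]>.06)&(P[:,2]<.185)]; 
    if len(Q)>50: m=Q.mean(0); w=np.linalg.svd(Q-m)[2]; print('face',len(Q),m.round(4),w[2].round(4))
# stand
for n,b in(('t',(178,175,260,240)),('s',(195,250,305,360))):
    P=D[n][b[1]:b[3],b[0]:b[2]].reshape(-1,3); I=D[n+'i'][b[1]:b[3],b[0]:b[2]].reshape(-1,3).astype(int)
    wood=(I[:,0]-I[:,2]>40)&(P[:,2]>.008); Q=P[wood]; print(n,'stand',len(Q),rect(Q),Q[:,2].max())
    # ransac planes
    rng=np.random.default_rng(0); W=Q.copy()
    for k in range(3):
        best=None
        for i in range(600):
            a=W[rng.choice(len(W),3,False)]; nn=np.cross(a[1]-a[0],a[2]-a[0]); l=np.linalg.norm(nn)
            if l<1e-6: continue
            nn/=l; m=abs((W-a[0])@nn)<.003
            if best is None or m.sum()>best.sum(): best=m
        A=W[best]; m=A.mean(0); nn=np.linalg.svd(A-m)[2][2]; nn*=np.sign(nn[2])
        m2=abs((W-m)@nn)<.003; A=W[m2]; m=A.mean(0)
        print('plane',len(A),m.round(4),nn.round(4),'yaw',np.degrees(np.arctan2(nn[1],nn[0])).round(2),'tilt',np.degrees(np.arccos(nn[2])).round(2),A.min(0).round(3),A.max(0).round(3)); W=W[~m2]
```

```text
t rim 187 (array([ 483.2, -259.3]), array([ 13.6, 140.1]), 16.75) [0.2042 0.211 ]
dock top 480 (array([ 483.9, -261.7]), array([ 84.2, 179.9]), 17.19)
face 215 [ 0.4761 -0.2569  0.1261] [-0.9569 -0.2903  0.0014]
s rim 160 (array([ 484.5, -256.8]), array([ 13.8, 134.5]), 19.54) [0.2033 0.207 ]
dock top 910 (array([ 549.5, -331.5]), array([153.5, 371.6]), 27.5)
face 414 [ 0.5265 -0.2907  0.1096] [-0.7798 -0.5809 -0.2334]
t stand 2187 (array([521.7, 239.8]), array([192. , 165.5]), 81.02) 0.15520041785204763
plane 528 [0.5138 0.2364 0.0937] [-0.9359  0.1304  0.3273] yaw 172.07 tilt 70.9 [0.479 0.145 0.021] [0.548 0.339 0.155]
plane 477 [0.5154 0.2342 0.0299] [ 0.2051 -0.0109  0.9787] yaw -3.05 tilt 11.85 [0.437 0.135 0.009] [0.618 0.346 0.048]
plane 254 [0.5193 0.2498 0.0348] [ 0.2035 -0.0113  0.979 ] yaw -3.18 tilt 11.76 [0.436 0.138 0.014] [0.613 0.341 0.054]
s stand 4468 (array([522.4, 244. ]), array([191.8, 164.7]), 81.43) 0.14790128949471948
plane 1836 [0.5172 0.2495 0.0916] [-0.9377  0.1415  0.3172] yaw 171.42 tilt 71.51 [0.482 0.149 0.013] [0.551 0.341 0.148]
plane 1174 [0.4971 0.2493 0.033 ] [ 0.2315 -0.0425  0.9719] yaw -10.41 tilt 13.61 [0.436 0.144 0.009] [0.616 0.347 0.047]
plane 702 [0.4989 0.2531 0.0152] [ 1.e-04 -6.e-04  1.e+00] yaw -80.85 tilt 0.04 [0.428 0.143 0.012] [0.617 0.348 0.018]
```

```bash
cat >> h.py <<'E'
from scipy.spatial.transform import Rotation as Ro
SY=np.radians(-8.7); XS=np.array([np.cos(SY),np.sin(SY),0]); YS=np.array([-np.sin(SY),np.cos(SY),0]); SEAT=XS*.453+YS*.318+[0,0,.032]
def rot(jawyaw,lean=0):  # jaw dir (deg), lean to +jaw (rad): tool z=jaw, tool y=down
    a=np.radians(jawyaw); return Ro.from_euler('xyz',[-np.pi/2,0,a-np.pi/2]) if not lean else Ro.from_rotvec(lean*np.array([-np.sin(a),np.cos(a),0]))*rot(jawyaw)
def plan(p0,r0,p1,r1):
    return (r0.inv().apply(np.array(p1)-p0)*100).round(2),(r0.inv()*r1).as_rotvec().round(3)
E
python3 - <<'E'
from h import *
D=np.load('pc.npz')
for n in 'ts':
    P=D[n].reshape(-1,3); R=(P[:,2]>.13)&(P[:,0]>.5)&(P[:,0]<.8)&(P[:,1]>.1)&(P[:,1]<.42)
    Q=P[R]; q=np.round(Q/.04)*.04; u,c=np.unique(q[:,:2],axis=0,return_counts=True)
    for a,b in zip(u,c):
        if b>4: m=(q[:,:2]==a).all(1); print(n,a.round(2),b,'zmax',Q[m,2].max().round(3),'xmin',Q[m,0].min().round(3))
P=D['t'].reshape(-1,3); I=D['ti'].reshape(-1,3).astype(int); R=(I[:,0]>120)&(I[:,1]<60)&(abs(P[:,1]+.45)<.15)&(P[:,0]>.3)&(P[:,0]<.6); print('red',P[R].min(0),P[R].max(0))
s=status.observe(); p0=np.array(s['tool_pos']);r0=Ro.from_euler('xyz',s['tool_rot'])
print(SEAT,plan(p0,r0,[.484,-.259,.285],rot(17.2)))
E
```

```text
t [0.52 0.16] 58 zmax 0.155 xmin 0.51
t [0.52 0.2 ] 64 zmax 0.152 xmin 0.518
t [0.52 0.24] 56 zmax 0.154 xmin 0.524
t [0.52 0.28] 44 zmax 0.151 xmin 0.5
t [0.52 0.32] 10 zmax 0.141 xmin 0.534
t [0.56 0.24] 7 zmax 0.143 xmin 0.541
t [0.56 0.28] 34 zmax 0.149 xmin 0.54
t [0.56 0.32] 39 zmax 0.155 xmin 0.54
t [0.68 0.28] 23 zmax 0.157 xmin 0.686
t [0.68 0.32] 15 zmax 0.156 xmin 0.686
t [0.72 0.12] 6 zmax 0.184 xmin 0.736
t [0.72 0.16] 202 zmax 0.259 xmin 0.715
t [0.72 0.2 ] 112 zmax 0.256 xmin 0.717
t [0.72 0.28] 16 zmax 0.156 xmin 0.7
t [0.72 0.32] 12 zmax 0.152 xmin 0.701
t [0.76 0.12] 47 zmax 0.206 xmin 0.741
t [0.76 0.16] 255 zmax 0.338 xmin 0.74
t [0.76 0.2 ] 104 zmax 0.335 xmin 0.74
t [0.76 0.36] 93 zmax 0.766 xmin 0.763
t [0.8  0.16] 7 zmax 0.239 xmin 0.78
t [0.8  0.32] 32 zmax 0.765 xmin 0.78
t [0.8  0.36] 142 zmax 0.771 xmin 0.78
t [0.8 0.4] 11 zmax 0.77 xmin 0.785
s [0.52 0.16] 99 zmax 0.147 xmin 0.515
s [0.52 0.2 ] 129 zmax 0.147 xmin 0.52
s [0.52 0.24] 120 zmax 0.146 xmin 0.5
s [0.52 0.28] 105 zmax 0.146 xmin 0.5
s [0.52 0.32] 18 zmax 0.138 xmin 0.537
s [0.56 0.24] 16 zmax 0.145 xmin 0.54
s [0.56 0.28] 55 zmax 0.148 xmin 0.54
s [0.56 0.32] 121 zmax 0.148 xmin 0.54
s [0.68 0.28] 36 zmax 0.149 xmin 0.685
s [0.68 0.32] 56 zmax 0.151 xmin 0.686
s [0.72 0.16] 336 zmax 0.249 xmin 0.715
s [0.72 0.2 ] 463 zmax 0.251 xmin 0.716
s [0.72 0.28] 20 zmax 0.148 xmin 0.7
s [0.72 0.32] 32 zmax 0.151 xmin 0.7
s [0.76 0.16] 252 zmax 0.329 xmin 0.74
s [0.76 0.2 ] 623 zmax 0.329 xmin 0.74
s [0.76 0.24] 34 zmax 0.176 xmin 0.744
red [ 0.37343079 -0.5547222   0.05210201] [ 0.44424275 -0.43836083  0.20196501]
[0.49588867 0.2458199  0.032     ] (array([-35.97,  -5.86, -11.02]), array([ 1.000e-03, -1.506e+00, -1.000e-03]))
```

```bash
python3 -m pendant '[[[0,-4,0,0,0,0,9.18],[0,-6,0,0,0,0,9.18],[-4,-6,-1.2,0,-0.15,0,9.18],[-8,-6,-2.4,0,-0.3,0,9.18],[-12,-6,-3.6,0,-0.45,0,9.18],[-16,-6,-4.9,0,-0.6,0,9.18],[-20,-6,-6.1,0,-0.75,0,9.18],[-24,-6,-7.3,0,-0.9,0,9.18],[-28,-6,-8.6,0,-1.05,0,9.18],[-31,-6,-9.5,0,-1.2,0,9.18],[-34,-6,-10.4,0,-1.35,0,9.18],[-36,-5.9,-11,0,-1.506,0,9.18],[-36,-5.9,-11,0,-1.506,0,9.18],[-36,-5.9,-11,0,-1.506,0,9.18]]]' 50
python3 - <<'E'
from h import *
s=status.observe(); p0=np.array(s['tool_pos']);r0=Ro.from_euler('xyz',s['tool_rot']);print(s['qpos'],s['contact_force'])
print(plan(p0,r0,[.484,-.259,.172],rot(17.2)))
d=cam('scene'); P=full(d); b=(330,90,400,230); c=cam('top')
q=lambda d,b:cv2.resize(d['image'][b[1]:b[3],b[0]:b[2],::-1],(390,390),interpolation=cv2.INTER_CUBIC)
cv2.imwrite('pics/g1.png',np.hstack([q(d,(310,80,450,220)),q(c,(310,150,420,260))]))
print(proj(d,[p0]),proj(c,[p0]))
E
```

```text
time: 1.6
tool_pos: [0.4842, -0.2592, 0.2854]
tool_rot: [-1.572, 0.0, -1.273]
contact_force: [-0.1, -0.7, -0.2]
opening: 0.0918
[-6.30791519e-01  3.50083017e-01  1.34964073e+00 -5.17850374e-04
  1.44260675e+00 -9.28872049e-01] [-0.08127715 -0.66017854 -0.16551352]
(array([-0.02, 11.34,  0.  ]), array([ 0.001, -0.002, -0.   ]))
[[373.86299973 133.06480572]] [[371.01718755 197.77562188]]
```

View pics/g1.png

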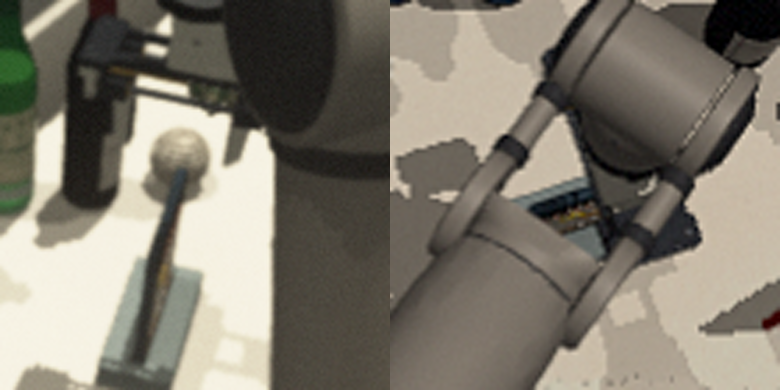

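The open jaws straddle the rim: tablet at about (165,200) in the left crop, fingers at (90,70) and (240,130). I'll lower and close gently.

```bash
python3 -m pendant '[[[0,4,0,0,0,0,9.18],[0,7.5,0,0,0,0,9.18],[0,9.5,0,0,0,0,9.18],[0,10.8,0,0,0,0,9.18],[0,11.3,0,0,0,0,9.18],[0,11.3,0,0,0,0,6],[0,11.3,0,0,0,0,4],[0,11.3,0,0,0,0,2.5],[0,11.3,0,0,0,0,2],[0,11.3,0,0,0,0,1.5],[0,11.3,0,0,0,0,1],[0,11.3,0,0,0,0,0.5]]]' 6
```

```text
time: 2.9
tool_pos: [0.4844, -0.2592, 0.1728]
tool_rot: [-1.571, -0.0, -1.271]
contact_force: [-1.4, 0.7, -0.0]
opening: 0.0406
```

```bash
python3 -m pendant '[[[0,0,0,0,0,0,0.5],[0,0,0,0,0,0,0.5],[0,0,0,0,0,0,0.5],[0,0,0,0,0,0,0.5],[0,0,0,0,0,0,0.5],[0,0,0,0,0,0,0.5]]]' 6
```

```text
time: 3.5
tool_pos: [0.4844, -0.2592, 0.1727]
tool_rot: [-1.571, -0.0, -1.271]
contact_force: [1.0, -0.3, -0.3]
opening: 0.0125
```

```bash
python3 -m pendant '[[[0,0,0,0,0,0,0.5],[0,0,0,0,0,0,0.5],[0,0,0,0,0,0,0.5],[0,-0.5,0,0,0,0,0.5],[0,-1.5,0,0,0,0,0.5],[0,-3,0,0,0,0,0.5],[0,-5,0,0,0,0,0.5],[0,-7,0,0,0,0,0.5],[0,-9,0,0,0,0,0.5],[0,-11,0,0,0,0,0.5],[0,-13,0,0,0,0,0.5],[0,-15,0,0,0,0,0.5],[0,-16.5,0,0,0,0,0.5],[0,-17.5,0,0,0,0,0.5],[0,-17.5,0,0,0,0,0.5]]]' 50
python3 - <<'E'
from h import *
s=status.observe(); p0=np.array(s['tool_pos']);r0=Ro.from_euler('xyz',s['tool_rot']);print(s['contact_force'],s['torque'],s['opening'],s['qpos'].round(2))
# upright waypoint over stand, and leaned pose: foot at distance h up the back from seat, offset g in front of back
u=np.array([0,0,1])*np.cos(.314)+XS*np.sin(.314); n=-XS*np.cos(.314)+np.array([0,0,1])*np.sin(.314)
L=.1565
for h in(.16,.13):
    p1=SEAT+u*(h+L)+n*(.006+.006); print(h,p1,plan(p0,r0,p1,rot(-8.7,.314)))
E
```

```text
time: 5.0
tool_pos: [0.4846, -0.2595, 0.3493]
tool_rot: [-1.569, -0.002, -1.271]
contact_force: [0.0, -0.3, -4.2]
opening: 0.0118
[ 0.01705339 -0.34203205 -4.23403587] [ 0.02651977 -0.13990705 -0.03544445] 0.011797447424381585 [-0.63  0.33  1.21 -0.    1.6  -0.93]
0.16 [0.58123787 0.23275964 0.33673135] (array([-44.17,   1.19,  23.77]), array([-0.311,  0.448,  0.073]))
0.13 [0.57207852 0.23416122 0.30819818] (array([-44.58,   4.04,  22.93]), array([-0.311,  0.448,  0.073]))
```

```bash
python3 -m pendant '[[[-0.5,0,0.3,0,0,0,0.5],[-1.8,0,1,-0.01,0.02,0,0.5],[-4,0.1,2.2,-0.03,0.04,0.01,0.5],[-7,0.2,3.8,-0.05,0.07,0.01,0.5],[-10.5,0.3,5.7,-0.07,0.11,0.02,0.5],[-14,0.4,7.5,-0.1,0.14,0.02,0.5],[-17.5,0.5,9.4,-0.12,0.18,0.03,0.5],[-21,0.6,11.3,-0.15,0.21,0.03,0.5],[-24.5,0.7,13.2,-0.17,0.25,0.04,0.5],[-28,0.8,15.1,-0.2,0.28,0.05,0.5],[-31.5,0.8,17,-0.22,0.32,0.05,0.5],[-35,0.9,18.8,-0.25,0.36,0.06,0.5],[-38.5,1,20.7,-0.27,0.39,0.06,0.5],[-41,1.1,22.1,-0.29,0.42,0.07,0.5],[-43,1.2,23.1,-0.3,0.44,0.07,0.5],[-44,1.2,23.7,-0.311,0.448,0.073,0.5],[-44.2,1.2,23.8,-0.311,0.448,0.073,0.5],[-44.2,1.2,23.8,-0.311,0.448,0.073,0.5],[-44.2,1.2,23.8,-0.311,0.448,0.073,0.5]]]' 50
cat > look.py <<'E'
from h import *; import sys
s=status.observe(); p=np.array(s['tool_pos']);r=Ro.from_euler('xyz',s['tool_rot']);print(s['contact_force'].round(1),s['torque'].round(2),s['opening'],s['qpos'].round(2))
d=cam('scene'); c=cam('top'); pd=proj(d,[SEAT])[0].astype(int); pc=proj(c,[SEAT])[0].astype(int); print(pd,pc)
q=lambda d,b:cv2.resize(d['image'][b[1]:b[3],b[0]:b[2],::-1],(400,500),interpolation=cv2.INTER_CUBIC)
cv2.imwrite('pics/'+sys.argv[1],np.hstack([q(d,(180,180,340,380)),q(c,(160,125,280,275))]))
np.savez('pc2.npz',t=full(c),s=full(d),ti=c['image'],si=d['image'],p=p,r=r.as_quat())
# tool pose in stand frame
U=np.array([0,0,1])*np.cos(.314)+XS*np.sin(.314); N=-XS*np.cos(.314)+np.array([0,0,1])*np.sin(.314)
v=p-SEAT; print('tcp up/front/side mm',(np.array([v@U,v@N,v@YS])*1000).round(1)); B=np.c_[N,YS,U]
print('foot(up,front of back,side)',((v-U*0+r.apply([0,.1567,0]))@np.c_[U,N,YS]*1000).round(1))
E
python3 look.py s1.png
```

```text
time: 6.9
tool_pos: [0.5811, 0.2327, 0.3355]
tool_rot: [-1.888, 0.001, -1.723]
contact_force: [0.1, 0.7, -5.2]
opening: 0.012
[ 0.1  0.7 -5.2] [-0.15 -0.63 -0.07] 0.01195279876808884 [0.2  0.7  0.67 0.12 2.06 0.4 ]
[257 314] [222 210]
tcp up/front/side mm [ 3.153e+02  1.180e+01 -1.000e-01]
foot(up,front of back,side) [1.586e+02 1.220e+01 1.000e-01]
```

View pics/s1.png

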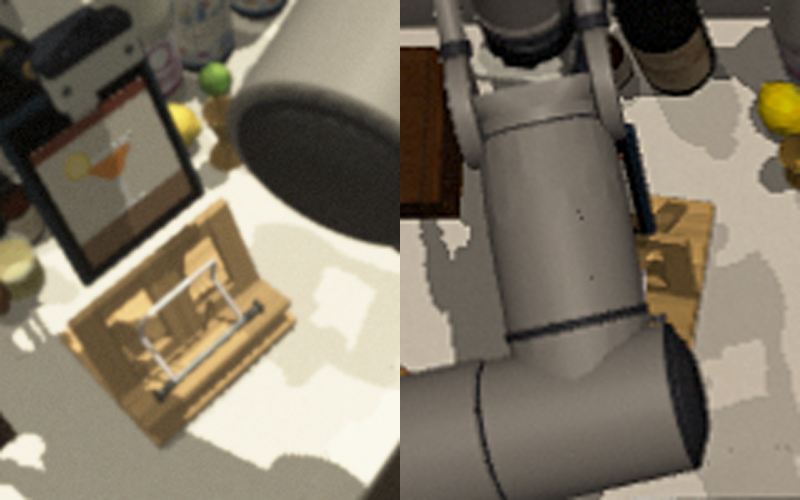

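The left crop shows the tablet held square, screen out and upright. Its lower corners are at about (90,280) and (200,190), above the wire at (215,265). I'll measure the tablet against the stand, both in the scene camera.

```bash
cat > rel.py <<'E'
from h import *
D=np.load('pc2.npz'); U=np.array([0,0,1])*np.cos(.314)+XS*np.sin(.314); N=-XS*np.cos(.314)+np.array([0,0,1])*np.sin(.314)
h0=(D['p']-SEAT)@U-.1567
C=(D['s'].reshape(-1,3)-SEAT)@np.c_[N,YS,U]; I=D['si'].reshape(-1,3).astype(int)
m=(abs(C[:,0]-.018)<.02)&(abs(C[:,1])<.09)&(C[:,2]>h0+.02)&(C[:,2]<h0+.13)
m&=~((I[:,0]-I[:,2]>35)&(C[:,2]<.125)&(C[:,0]<.006))
Q=C[m]; A=np.c_[Q[:,1],Q[:,2],np.ones(len(Q))]
for k in range(4):
    w=np.linalg.lstsq(A,Q[:,0],rcond=None)[0]; e=abs(A@w-Q[:,0])<.004; Q,A=Q[e],A[e]
print('screen plane n= ',w.round(4),'(slope y, slope u, n at origin)',len(Q),'n at foot',w[1]*h0+w[2])
m=(abs(C[:,0]-np.c_[C[:,1:],np.ones(len(C))]@w)<.006)&(abs(C[:,1])<.1)&(C[:,2]>h0-.02)&(C[:,2]<h0+.2)&(np.abs(I-110).max(1)<200)
if h0<.125: m&=C[:,2]>.125
E=C[m]; r=cv2.minAreaRect(E[:,1:].astype(np.float32)*1000); print('tablet rect (y,u)',r,'h0',h0)
# stand in scene camera (before)
P=np.load('pc.npz')['s'].reshape(-1,3); I=np.load('pc.npz')['si'].reshape(-1,3).astype(int); S=(P-SEAT)@np.c_[N,YS,U]
b=(abs(S[:,0])<.006)&(abs(S[:,1])<.12)&(S[:,2]>.06)&(S[:,2]<.125)&(I[:,0]-I[:,2]>40); Q=S[b]; A=np.c_[Q[:,1],Q[:,2],np.ones(len(Q))]
for k in range(4):
    w=np.linalg.lstsq(A,Q[:,0],rcond=None)[0]; e=abs(A@w-Q[:,0])<.003; Q,A=Q[e],A[e]
print('back plane',w.round(4),'y range',np.percentile(Q[:,1],[.3,99.7]),'u max',Q[:,2].max())
E
python3 rel.py
```

```text
screen plane n=  [ 0.0052 -0.0038  0.0185] (slope y, slope u, n at origin) 2557 n at foot 0.017843314678368794
tablet rect (y,u) ((0.1916961669921875, 253.53372192382812), (193.51394653320312, 140.87034606933594), 89.77706909179688) h0 0.15859029543715408
back plane [ 0.0027 -0.0253  0.0012] y range [-0.09219849  0.09703793] u max 0.12266369872540013
```

```bash
python3 -m pendant '[[[-0.1,0.5,0,0,0,0,0.5],[-0.2,1.5,0,0,0,0,0.5],[-0.2,3,0,0,0,0,0.5],[-0.2,4.5,0,0,0,0,0.5],[-0.2,5.5,0,0,0,0,0.5],[-0.2,6.3,0.1,0,0,0,0.5],[-0.2,7,0.1,0,0,0,0.5],[-0.2,7.5,0.2,0,0,0,0.5],[-0.2,8,0.2,0,0,0,0.5],[-0.2,8.5,0.2,0,0,0,0.5],[-0.2,8.5,0.2,0,0,0,0.5]]]' 50
python3 look.py s2.png
```

```text
time: 8.1
tool_pos: [0.5572, 0.2391, 0.2538]
tool_rot: [-1.887, 0.001, -1.723]
contact_force: [1.4, -1.0, -6.3]
opening: 0.0115
[ 1.4 -1.  -6.3] [-0.09 -1.02  0.05] 0.01153204040328277 [0.22 0.66 0.96 0.12 1.81 0.38]
[257 314] [222 210]
tcp up/front/side mm [230.    9.9   2.6]
foot(up,front of back,side) [73.3 10.3  2.9]
```

View pics/s2.png

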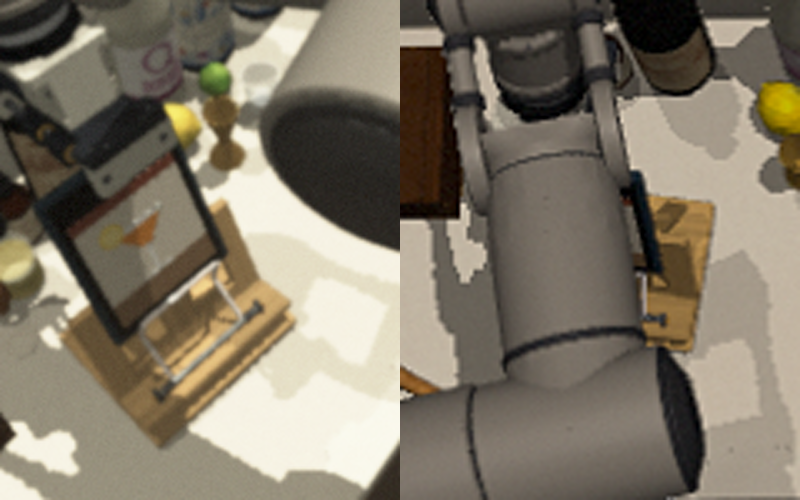

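The tablet's lower edge at (165,310) is behind the wire's top bar at (180,290) and starting to push it. I'll continue down slowly.

```bash
python3 -m pendant '[[[0,0.5,0,0,0,0,0.5],[0,1,0,0,0,0,0.5],[0,1.5,0,0,0,0,0.5],[0,2,0,0,0,0,0.5],[0,2.5,0,0,0,0,0.5],[0,3,0,0,0,0,0.5],[0,3.5,0,0,0,0,0.5],[0,4,0,0,0,0,0.5]]]' 50
python3 -m pendant '[[[0,0.4,0,0,0,0,0.5],[0,0.8,0,0,0,0,0.5],[0,1.2,0,0,0,0,0.5],[0,1.5,0,0,0,0,0.5],[0,1.8,0,0,0,0,0.5],[0,2.1,0,0,0,0,0.5],[0,2.1,0,0,0,0,0.5]]]' 50
python3 look.py s3.png; python3 rel.py|head -2
```

```text
time: 9.0
tool_pos: [0.5445, 0.2411, 0.2155]
tool_rot: [-1.888, 0.001, -1.723]
contact_force: [2.1, 0.2, -5.2]
opening: 0.0112
time: 9.7
tool_pos: [0.5379, 0.2421, 0.1958]
tool_rot: [-1.889, 0.001, -1.723]
contact_force: [0.8, -0.4, -5.9]
opening: 0.0117
[ 0.8 -0.4 -5.9] [-0.13 -1.16  0.01] 0.01174000297386882 [0.23 0.66 1.12 0.12 1.65 0.37]
[257 314] [222 210]
tcp up/front/side mm [168.8  10.5   2.7]
foot(up,front of back,side) [12.1 11.2  2.9]
screen plane n=  [0.0026 0.0004 0.0161] (slope y, slope u, n at origin) 1733 n at foot 0.01610536411393994
tablet rect (y,u) ((2.25323486328125, 164.26983642578125), (139.9974365234375, 78.21913146972656), 0.048640213906764984) h0 0.012092341063637713
```

View pics/s3.png

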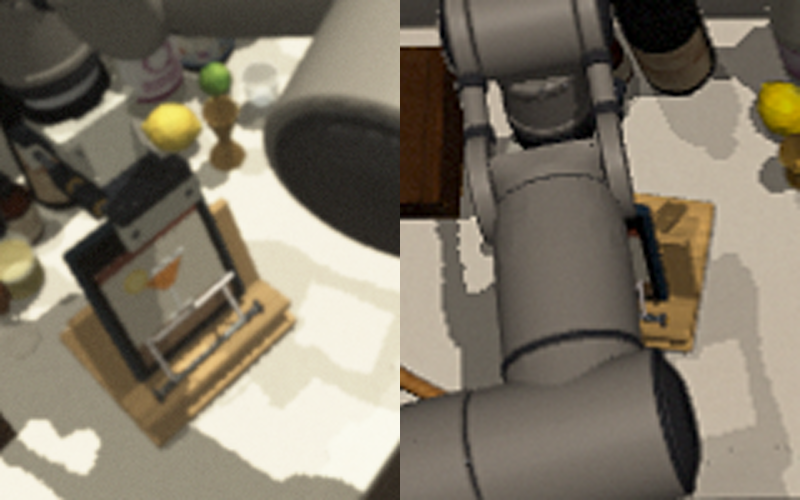

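The wire now lies in front of the screen, with its bar at (195,305). The foot is about 12 mm above the ledge. I'll creep down and back.

```bash
python3 -m pendant '[[[0,0.2,0.1,0,0,0,0.5],[0,0.4,0.2,0,0,0,0.5],[0,0.6,0.3,0,0,0,0.5],[0,0.75,0.35,0,0,0,0.5],[0,0.9,0.35,0,0,0,0.5],[0,0.9,0.35,0,0,0,0.5]]]' 50
python3 -m pendant '[[[0,0.05,0,0,0,0,0.5],[0,0.1,0,0,0,0,0.5],[0,0.15,0,0,0,0,0.5],[0,0.2,0,0,0,0,0.5],[0,0.2,0,0,0,0,0.5]]]' 50
python3 -m pendant '[[[0,0.05,0,0,0,0,0.5],[0,0.1,0,0,0,0,0.5],[0,0.15,0,0,0,0,0.5],[0,0.15,0,0,0,0,0.5]]]' 50
```

```text
time: 10.4
tool_pos: [0.5386, 0.2421, 0.1863]
tool_rot: [-1.888, 0.001, -1.723]
contact_force: [0.8, -0.3, -5.6]
opening: 0.0113
time: 10.9
tool_pos: [0.5383, 0.2421, 0.1847]
tool_rot: [-1.888, 0.001, -1.723]
contact_force: [2.2, -0.6, -4.7]
opening: 0.0117
time: 11.3
tool_pos: [0.5378, 0.2422, 0.1832]
tool_rot: [-1.888, 0.001, -1.723]
contact_force: [1.9, 0.3, -5.3]
opening: 0.0118
```

```bash
for i in 1; do python3 -m pendant '[[[0,0.05,0,0,0,0,0.5],[0,0.1,0,0,0,0,0.5],[0,0.15,0,0,0,0,0.5],[0,0.15,0,0,0,0,0.5]]]' 50; done
python3 -m pendant '[[[0,0.05,0,0,0,0,0.5],[0,0.1,0,0,0,0,0.5],[0,0.1,0,0,0,0,0.5]]]' 50
python3 -m pendant '[[[0,0,0.05,0,0,0,0.5],[0,0,0.1,0,0,0,0.5],[0,0,0.1,0,0,0,0.5]]]' 50
python3 look.py s4.png; python3 rel.py|head -2
```

```text
time: 11.7
tool_pos: [0.5378, 0.2425, 0.1829]
tool_rot: [-1.886, 0.002, -1.723]
contact_force: [3.9, 0.7, 4.0]
opening: 0.0118
time: 12.0
tool_pos: [0.5378, 0.2425, 0.1829]
tool_rot: [-1.885, 0.003, -1.723]
contact_force: [4.3, -0.2, 9.3]
opening: 0.0114
time: 12.3
tool_pos: [0.5378, 0.2425, 0.1829]
tool_rot: [-1.887, 0.003, -1.722]
contact_force: [0.7, 0.0, 11.1]
opening: 0.0118
[ 0.7  0.  11.1] [-0.23  0.14  0.04] 0.011809237780596534 [0.23 0.67 1.15 0.12 1.62 0.37]
[257 314] [222 210]
tcp up/front/side mm [156.4   6.7   3.1]
foot(up,front of back,side) [-0.3  7.   3.5]
screen plane n=  [0.0024 0.0013 0.0123] (slope y, slope u, n at origin) 1678 n at foot 0.01226106752743887
tablet rect (y,u) ((2.6495132446289062, 157.91195678710938), (139.72726440429688, 66.36284637451172), 0.5122311115264893) h0 -0.00026037822763561036
```

It is on the ledge, with Fz changed by +16 N. I'll ease the down-press while moving back to touch the slats.

```bash
python3 -m pendant '[[[0,-0.1,0.05,0,0,0,0.5],[0,-0.12,0.1,0,0,0,0.5],[0,-0.12,0.1,0,0,0,0.5]]]' 50
python3 -m pendant '[[[0,0,0.05,0,0,0,0.5],[0,0,0.1,0,0,0,0.5],[0,0,0.1,0,0,0,0.5]]]' 50
python3 rel.py | tail -1; python3 look.py s5.png; python3 rel.py|head -2
```

```text
time: 12.7
tool_pos: [0.5379, 0.2425, 0.1828]
tool_rot: [-1.89, 0.002, -1.722]
contact_force: [-2.8, 1.7, 7.7]
opening: 0.0115
time: 13.0
tool_pos: [0.5381, 0.2425, 0.1828]
tool_rot: [-1.892, 0.002, -1.722]
contact_force: [-6.0, 0.7, 10.4]
opening: 0.0117
back plane [ 0.0027 -0.0253  0.0012] y range [-0.09219849  0.09703793] u max 0.12266369872540013
[-6.   0.7 10.4] [-0.04  1.1   0.09] 0.011721278889196288 [0.23 0.67 1.14 0.12 1.63 0.37]
[257 314] [222 210]
tcp up/front/side mm [156.5   6.4   3.1]
foot(up,front of back,side) [-0.2  7.5  3.3]
screen plane n=  [ 0.0019 -0.0073  0.0131] (slope y, slope u, n at origin) 1696 n at foot 0.013131612223692036
tablet rect (y,u) ((2.41162109375, 157.91697692871094), (140.19297790527344, 65.9425048828125), 1.1112754344940186) h0 -0.00022766196968745933
```

Back contact is felt (-6 N), the tablet is centred within about 1 mm and the foot is near the back. I'll relax the press, then release.

```bash
python3 -m pendant '[[[0,-0.1,0,0,0,0,0.5],[0,-0.15,-0.05,0,0,0,0.5],[0,-0.15,-0.05,0,0,0,0.5]]]' 50
python3 -m pendant '[[[0,0,0,0,0,0,1.2],[0,0,0,0,0,0,1.6],[0,0,0,0,0,0,2.2],[0,0,0,0,0,0,3],[0,0,0,0,0,0,4],[0,0,0,0,0,0,4],[0,0,0,0,0,0,4]]]' 5
python3 look.py s6.png; python3 rel.py|head -2
```

```text
time: 13.4
tool_pos: [0.5382, 0.2425, 0.1828]
tool_rot: [-1.893, 0.001, -1.722]
contact_force: [-6.0, 2.3, 2.3]
opening: 0.0117
time: 14.1
tool_pos: [0.5403, 0.2418, 0.1828]
tool_rot: [-1.887, 0.001, -1.723]
contact_force: [0.0, 0.4, -0.6]
opening: 0.04
[ 0.   0.4 -0.6] [-0.08 -0.28 -0.02] 0.04001829862520786 [0.23 0.67 1.14 0.12 1.63 0.37]
[257 314] [222 210]
tcp up/front/side mm [157.2   4.2   2.7]
foot(up,front of back,side) [0.5 4.6 2.9]
screen plane n=  [ 0.0018 -0.0085  0.0133] (slope y, slope u, n at origin) 1716 n at foot 0.013256348444979115
tablet rect (y,u) ((3.07403564453125, 157.85720825195312), (139.34771728515625, 66.6447982788086), 0.7160955667495728) h0 0.0004534544699566212
```

View pics/s6.png

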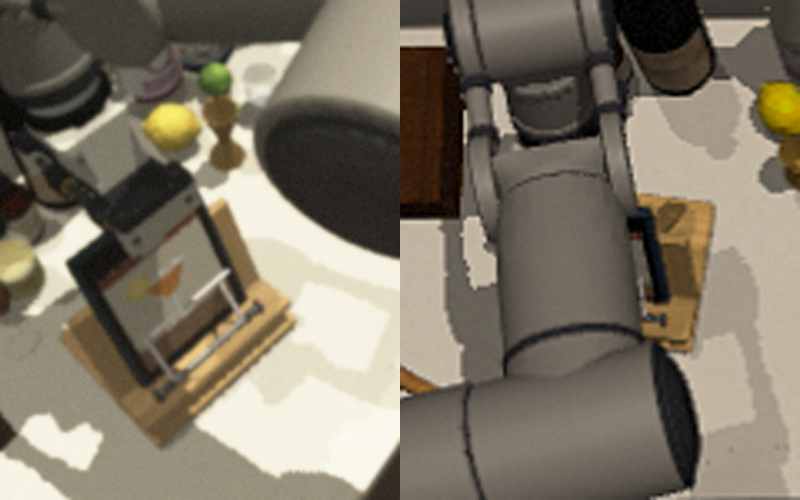

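Released and standing; the screen plane matches the seated value (13.3 mm measured against 13.2 mm expected). I'll retract along the tool axis.

```bash
python3 -m pendant '[[[0,-0.5,0,0,0,0,4],[0,-1.5,0,0,0,0,4],[0,-3,0,0,0,0,4],[0,-5,0,0,0,0,4],[0,-7,0,0,0,0,4],[0,-9,0,0,0,0,4],[0,-11,0,0,0,0,4],[0,-13,0,0,0,0,4],[0,-15,0,0,0,0,4],[0,-16,0,0,0,0,4],[0,-16,0,0,0,0,4],[0,-16,0,0,0,0,4]]]' 5
cat > fin.py <<'E'
from h import *
d=cam('scene'); c=cam('top'); s=status.observe(); print(s['contact_force'].round(1))
q=lambda d,b:cv2.resize(d['image'][b[1]:b[3],b[0]:b[2],::-1],(400,500),interpolation=cv2.INTER_CUBIC)
cv2.imwrite('pics/fin.png',np.hstack([q(d,(180,180,340,380)),q(c,(160,125,280,275))]))
np.savez('pc2.npz',t=full(c),s=full(d),ti=c['image'],si=d['image'],p=SEAT+.1567*(np.array([0,0,1])*np.cos(.314)+XS*np.sin(.314)),r=[0,0,0,1])
E
python3 fin.py; python3 rel.py
```

```text
time: 15.4
tool_pos: [0.5895, 0.234, 0.3348]
tool_rot: [-1.887, 0.001, -1.723]
contact_force: [-0.8, 0.1, -0.3]
opening: 0.0401
[-0.4  0.6 -0.4]
screen plane n=  [ 0.0029 -0.0075  0.0132] (slope y, slope u, n at origin) 1699 n at foot 0.0132008835671993
tablet rect (y,u) ((2.9172821044921875, 158.55641174316406), (67.06097412109375, 139.5070343017578), 89.99819946289062) h0 2.7755575615628914e-17
back plane [ 0.0027 -0.0253  0.0012] y range [-0.09219849  0.09703793] u max 0.12266369872540013
```

View pics/fin.png

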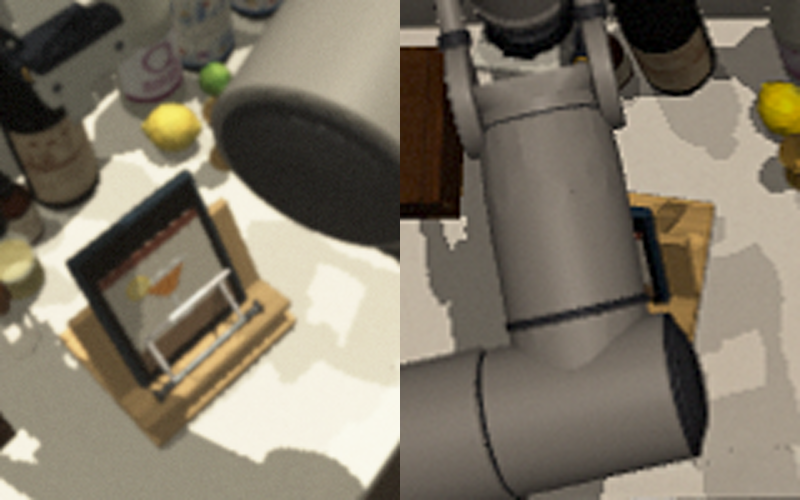

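The tablet stands alone on the ledge with its corners at about (70,260), (185,175) and (150,385). The wire is across its front and the gripper is clear. Handing in.

```bash
python3 -c "
from cell import robot; print(robot.hand_in())"
```

```text
the job is handed in; nothing more can be done
None
```

The tablet is on the recipe stand, screen out and same end up, held behind the wire page holder. The job was handed in at about 15.5 s. I gripped it by its top rim, lifted it out of the dock and carried it leaned at 18° to above the stand. I then lowered it slowly, so its lower edge pushed the wire open, until it rested on the ledge and touched the slatted back, and let go.

**Last checks, after the gripper was clear:**
- **Position:** it is about 0.5 mm off the stand's centre. The screen plane at the foot is 13.2 mm from my reference plane, which is what a fully seated tablet should read.
- **Angle:** it is square to the back within about 0.2° sideways. The lean reads 0.4° off the nominal 18°.
- **Forces:** the largest reading I saw was about 11 N, at touchdown. With the arm withdrawn it is near zero.

**Disagreed or not checked:**
- **Slatted back:** the camera fit of its lean came out about 1.4° off the stated 18°. I put this down to depth noise.
- **Stand centre:** the two cameras disagreed by about 4 mm sideways on where it is. I used the scene camera, because it saw both the tablet and the stand.
- **Wire holder:** I did not measure its angle. The last picture shows it lying across the front of the tablet.
- **Bystanders:** I did not measure them again. The arm's path stayed above or away from the jigger, glass and tin. The jigger and glass look unmoved in the pictures, but the tin was outside the close views. The red look-alike was not touched.

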